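Hold down the recessed reset button with the key from the die

ROBOT

A 6-joint arm with a two-finger parallel gripper is mounted at the origin on the work surface. World frame = base frame: x ahead of the robot, y to its left, z up, the work surface at z = 0. Lengths are in mm, angles in rad, forces in N, time in s.
With the tool pointing down it reaches from about 325 to 1000 mm from the base axis. Payload 5.1 kg.
Tool frame: the origin (TCP) lies midway between the tips of the shut fingers; the grasp point (between the pads) lies r.grip_point_offset behind it (r.grip_point_offset is the distance from the TCP to the grasp point, in mm); z points along the fingers, y is the line along which they close (so a half turn about z gives the same grasp; the last joint's range is limited). The gripper opens to 85 mm and grips with 20 to 120 N. Pads are 22 mm wide; open, the fingers measure 114 mm over their backs; the gripper's body (76 mm by 85 mm) begins 54 mm behind the grasp point. The pads swing forward as they close: fully open they stand 13 mm farther back than shut.
Start: joints at [-1.378, 0.124, 1.65, -0, 1.367, -0.083], TCP at [176.973, -625.432, 196.922] pointing down, gripper open.
Joint ranges: [-2.61, 2.61], [-1.02, 2.33], [0.03, 2.71], [-1.35, 4.49], [0.32, 2.68], [-2.91, 2.91]. Speed limits (rad/s): [2.57, 2.57, 3.14, 3.14, 3.14, 3.14].

INTERFACE

Orientations are given as a unit quaternion [w, x, y, z].
In Python, from plant import telemetry, vision, r gives the robot as it stands.
- The arm moves only by the shell command python3 -m crank 'ROWS'. ROWS is a JSON list of rows, 1 to 5 of them, each of 7 numbers: dx, dy, dz in fractions of the full range, 1 being 100 cm, then a rotation vector rx, ry, rz in fractions of the full range, 1 being 4 rad, then the opening from 0.0 (shut) to 1.0 (fully open); each row is the pose to reach, as a shift and turn from the pose commanded when the command began, along the tool's axes at that moment; what a row does not reach only later rows make up. A row lasts 1/10 s, in which the tool goes at most 50 mm and 0.15 rad, less where a joint would pass 70% of its speed; a pose out of reach is approached as far as the arm can. The fingers move at their own pace and stop on an object; the grip force is fixed at half the most. Time passes only in rows, so rows that do not move let the fingers close. It prints the time, the measured TCP pose, the force, the opening and the grip force at its end. Input that does not fit is refused with a message, and nothing moves.
- telemetry.observe(): the state, without advancing time (a new reading comes with each control period).
- vision.camera(name): name is "side" or "top" or "wrist"; returns the picture (480x640x3 uint8, red, green, blue); there is no depth.
- vision.camera_info(name): a dict with "K" (3x3 intrinsics, pixels), "R" (3x3) and "t" (3): a world point X has camera coordinates R X + t; the wrist camera has in their place "T_tool_cam" (4x4, takes a point from camera to tool coordinates, whose origin is the TCP and whose axes are the flange's). Camera axes: x right, y down, z forward; pixel columns grow to the right and rows downward; lengths in mm; the calibration is good to about 2 mm. A picture is of the moment at which its call begins: read the wrist's pose just before it. camera_info takes no time and is no camera call.
- r.hand_in(): hands the job in; it is judged then, once.
The state is a dict: "clock": time; "qpos": joint angles; "joint_velocities": joint speeds; "joint_efforts": joint torques, N m; "position": TCP position; "orientation": TCP orientation; "contact_force": force on the tool from outside, world axes, zero at the start; "moment": the same for the moment, N m; "finger_gap": opening from 0.0 (shut) to 1.0 (fully open); "grip_force": force on a finger pad.
Only numpy, scipy, OpenCV 4.12 (cv2) and the standard library are available. Lean on these libraries where they do the work, as an engineer would, in place of code of your own. Each camera call takes 0.05 s, during which the arm holds its last target. There are 200 camera calls.

TASK

Lift the steel reset key out of the open forming die, reach its stem down through the round hole in the top of the grey control box and press the recessed reset button down with it for at least two seconds. Finish still gripping the upright key and holding the button down; do not let go. Do not touch the box with the gripper while pressing, and leave the other things on the bench where they are.

Things in the scene. Friction and masses are not known exactly. Their poses are not given: they have to be found in the camera images.
- key: steel reset key, 98 mm long, 0.1-0.2 kg, at the start upright, stem down in the die, yaw within 0.6 rad of the die's. Origin at the stem's tip, z up to the grip, all centred on z: stem 8 mm dia. z=0 to 55 mm; flange 30 mm dia. to 62 mm; flat grip block to 98 mm, 36 mm along its x, 14 mm thick along its y (pinch across y). Only the grip and 1 mm of flange stand above the die
- key_grip (a point): good grip height on the key: on its axis, 84 mm from the stem tip, 14 mm below the top of the grip block (on the start, 23 mm above the die's top face)
- die: open forming die, fixed aluminium block 86 x 86 x 72 mm tall, on the beech board (its top 18 mm above the table), left or right of the control box. Origin at centre of underside, z up. In its top a 34 mm round cavity, 6 mm deep, for the flange, and below it a 13 mm bore; the key's tip starts 11 mm above the die's origin and is clear after 61 mm straight up
- control_box: glass-washer control box lying on its back: fixed grey painted box 110 mm (its x) x 150 mm (its y), 60 mm tall, on the beech board; origin at the centre of its underside, z up. On its top a black dial 32 mm dia. and 16 mm tall at x=+10, y=-35 mm, and one round hole, the aperture
- aperture (a point): centre of the round 19 mm hole, edged by a flat black grommet, in the control box's 4 mm thick top plate, level with the top face; at x=-15, y=+35 mm, z=60 mm in the box's frame. The reset button lies straight under it
- button_top (a point): centre of the top of the recessed white reset button (22 mm dia.), concentric with the aperture, 20 mm below the top face when up; moves down with the button
- reset_button (a joint): travel of the reset button in m: 0 up, 0.008 fully down. Springs back: about 1.8 N to start it, about 6.6 N fully down; counts as held down beyond 0.0045. Fully down, with the key's stem on it, the underside of the key's flange is still 27 mm above the box top
- stopper: bystander: nickel bottle stopper standing on its plug end, 34 mm wide, 60 mm tall; origin centre of underside
- shaker_cap: bystander: domed copper shaker cap, 52 mm wide, 41 mm tall; origin centre of underside
- jigger: bystander: aluminium waisted bar measure (jigger), 46 mm wide, 85 mm tall; origin centre of underside
- spanner: bystander: steel adjustable spanner lying flat, about 200 mm long along its x (jaws to +x), 10 mm thick
- pourer_block: bystander: clear acrylic block 50 x 70 x 30 mm with two round holes in the top; origin centre of underside
- screwdriver: bystander: screwdriver lying along its x, handle to -x
- vise: bystander: fixed iron bench vise holding a bent chrome opener, about 120 x 80 mm, 165 mm tall, at the far middle of the board; origin centre of its underside
Things that resemble listed ones, but are neither listed nor needed, are in the scene too. What is shaped like the key but green is not meant.

How it is judged (in metres and radians):
On the way, in this order (a step that is already met when the one before it is completed fails the run):
1. the key, gripped in the fingers, is lifted clear of the die (z of key in the frame of die above 0.073 m and contact force between key and die below 0.1 N and contact force between the fingers and key above 1 N), for 0.1 s.
2. the gripped key's stem reaches through the hole and holds the button down for two seconds (value of joint reset_button above 0.0045 m and distance between key and button_top below 0.01 m and horizontal distance between key and aperture below 0.01 m and z of key in the frame of aperture below -0.018 m and angle between key's own z axis and vertical below 0.2 rad and contact force between key and control_box above 2 N and contact force between each of the arm, the fingers and control_box below 0.5 N and contact force between the fingers and key above 1 N), for 1.9 s.
At the end, for the whole second after the job is handed in: Fingers grip the key (over 1 N), upright within 0.2 rad, tip over 18 mm below the box top, within 10 mm of the hole axis, on the button (over 2 N); the button is over 4.5 mm down of its 8 mm; fingers and arm do not touch the box (all of step 2); the arm keeps its last pose, push and grip.
It fails at once if another thing on the bench is moved by more than 30 mm (distance of any of stopper, shaker_cap, jigger, spanner, pourer_block, screwdriver from where it was at the start of the episode above 0.03 m).
It also fails if it takes over 45 s, if anything falls off the work surface, if the arm or the gripper's body presses on something with over 40 N, if the wrist force passes 120 N, or if a joint passes its speed limit or range.

## Working session

There is one attempt and no reset: what is moved stays moved. The work goes in short steps, Python scripts to look and compute and a shell command to move; the robot and the scene stay as the last step left them, time stands still between calls to the robot, and variables do not carry over. Pictures are saved under pics/ and viewed, at most 10 in all, crops included, and the job is handed in when it is done.

```bash
ls; mkdir -p pics; python3 - <<'E'
from plant import telemetry, vision, r
import cv2, json
s=telemetry.observe(); print(s['position'],s['orientation'],r.grip_point_offset)
for n in ['top','side','wrist']:
    im=vision.camera(n); cv2.imwrite(f'pics/{n}0.png',im[:,:,::-1]); i=vision.camera_info(n); print(n,{k:v.round(3).tolist() if hasattr(v,'round') else v for k,v in i.items()})
E
```

```text
pics
[ 176.84694707 -624.75506541  195.61337113] [-1.08856614e-03  9.90507214e-01  1.37456433e-01 -5.86366268e-05] 18.700000000000003
top {'K': [[515.622, 0.0, 314.284], [0.0, 515.622, 240.312], [0.0, 0.0, 1.0]], 'R': [[0.001, -1.0, -0.0], [-0.997, -0.001, -0.075], [0.075, 0.0, -0.997]], 't': [-4.592, 511.93, 1189.429]}
side {'K': [[446.414, 0.0, 320.504], [0.0, 446.414, 237.234], [0.0, 0.0, 1.0]], 'R': [[-0.717, -0.697, 0.011], [-0.435, 0.436, -0.788], [0.544, -0.57, -0.615]], 't': [362.753, 301.694, 904.954]}
wrist {'K': [[426.227, 0.0, 328.59], [0.0, 426.227, 238.644], [0.0, 0.0, 1.0]], 'T_tool_cam': [[-0.001, -0.963, -0.268, 68.422], [1.0, -0.001, 0.0, 0.219], [-0.0, -0.268, 0.963, -176.495], [0.0, 0.0, 0.0, 1.0]]}
```

View pics/top0.png

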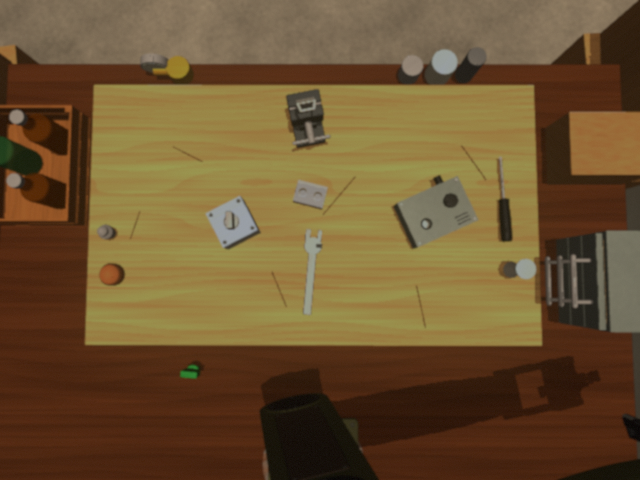

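View pics/side0.png

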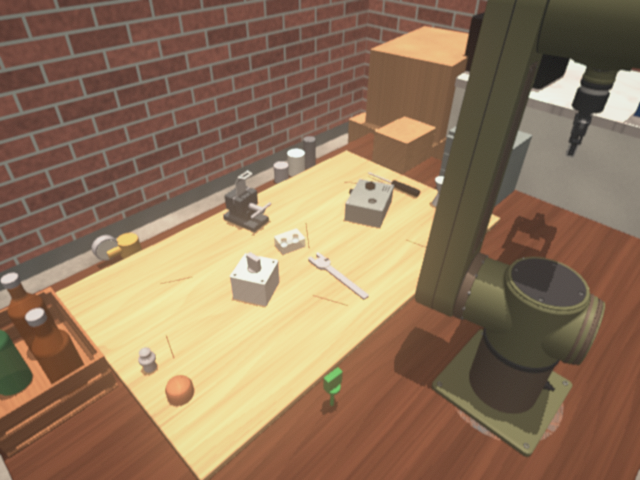

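The top view shows the die with the key at about (233,222) px, and the box at (437,212) with its aperture at (426,224) and dial at (450,200). I'll compute rough positions, then use the wrist camera.

```bash
cat > h.py <<'E'
import numpy as np, cv2
from scipy.spatial.transform import Rotation as Ro
from plant import telemetry, vision, r
def pose(s=None):
    s=s or telemetry.observe(); w,x,y,z=s['orientation']
    return np.array(s['position']),Ro.from_quat([x,y,z,w]).as_matrix()
def cam(n,P=None):
    i=vision.camera_info(n)
    if n!='wrist': return i['K'],i['R'],-i['R'].T@i['t']   # K,R(world->cam),centre
    p,Rt=P or pose(); T=i['T_tool_cam']
    return i['K'],(Rt@T[:3,:3]).T,p+Rt@T[:3,3]
def ray(c,uv):
    K,R,o=c; d=R.T@np.linalg.solve(K,[uv[0],uv[1],1.]); return o,d
def onz(c,uv,z):
    o,d=ray(c,uv); return o+d*(z-o[2])/d[2]
def proj(c,X):
    K,R,o=c; q=K@R@(np.array(X,float)-o); return q[:2]/q[2]
def delta(X,yawdir=None):
    """shift in tool axes to TCP X; rotation vector to tool pointing down with tool y along yawdir (world 2d)"""
    p,Rt=pose(); d=Rt.T@(np.array(X)-p); rv=None
    if yawdir is not None:
        y=np.array([*yawdir,0.]); y/=np.linalg.norm(y)
        if y@Rt[:,1]<0: y=-y
        z=np.array([0,0,-1.]); G=np.c_[np.cross(y,z),y,z]
        rv=Ro.from_matrix(Rt.T@G).as_rotvec().round(3)
    return d.round(1),rv
E
python3 - <<'E'
from h import *
c=cam('top')
for n,uv,z in [('key',(231,220),125),('die',(233,222),90),('ap',(426,224),78),('dial',(450,200),94)]: print(n,onz(c,uv,z).round(1))
p,R=pose();print(p.round(1),R.round(3).tolist(), telemetry.observe()['clock'])
im=cv2.imread('pics/top0.png')
a=im[185:255,195:270];b=im[165:255,385:485]
f=lambda x:cv2.resize(x,(400,400*x.shape[0]//x.shape[1]),interpolation=cv2.INTER_CUBIC)
a,b=f(a),f(b); h=max(a.shape[0],b.shape[0]); o=np.zeros((h,800,3),np.uint8);o[:a.shape[0],:400]=a;o[:b.shape[0],400:]=b
cv2.imwrite('pics/crop0.png',o)
E
```

```text
key [547.5 174.6 125. ]
die [547.  175.9  90. ]
ap [ 544.4 -253.7   78. ]
dial [ 596.1 -304.1   94. ]
[ 176.9 -624.9  195.9] [[0.962, 0.272, -0.0], [0.272, -0.962, 0.002], [0.0, -0.002, -1.0]] 0.15
```

View pics/crop0.png

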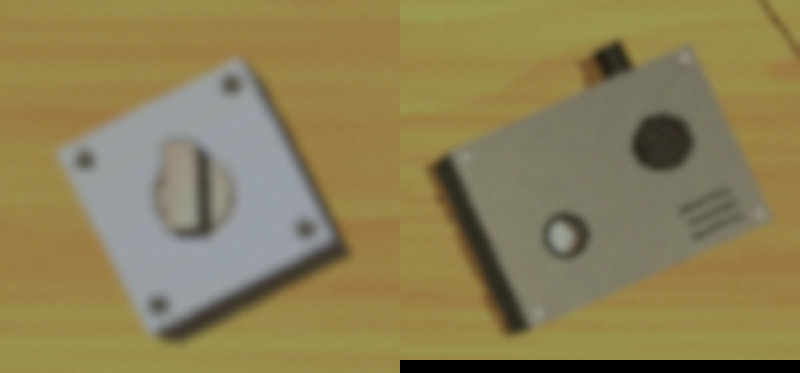

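The left crop shows the key's grip long axis running roughly along image vertical (world x). The right crop shows the aperture, white button inside, at (565,236) and the dial at (662,141). I'll go over the box first to measure with the wrist camera.

Careful with the scale: shifts go in shares of 100 cm and turns go in shares of 4 rad. That gives: 454 mm / 1000 = 0.454, -257 mm / 1000 = -0.257.

```bash
python3 -m crank '[[0.454, -0.257, -0.034, 0, 0, 0, 1], [0.454, -0.257, -0.034, 0, 0, 0, 1], [0.454, -0.257, -0.034, 0, 0, 0, 1], [0.454, -0.257, -0.034, 0, 0, 0, 1], [0.454, -0.257, -0.034, 0, 0, 0, 1]]'; python3 -c "
from h import *
print(delta([544,-254,225],[0,1]))"
```

```text
clock: 0.65
position: [353.3, -446.3, 213.0]
orientation: [-0.0, 0.991, 0.137, -0.0]
contact_force: [0.1, -0.8, 0.4]
finger_gap: 0.999
grip_force: 0.0
(array([ 235.8, -133.3,  -12. ]), array([-0.   ,  0.   ,  0.275]))
```

To row units: 236 mm / 1000 = 0.236, -133 mm / 1000 = -0.133, 0.275 rad / 4 = 0.0688.

```bash
python3 -m crank '[[0.236, -0.133, -0.012, 0, 0, 0.0688, 1], [0.236, -0.133, -0.012, 0, 0, 0.0688, 1], [0.236, -0.133, -0.012, 0, 0, 0.0688, 1], [0.236, -0.133, -0.012, 0, 0, 0.0688, 1], [0.236, -0.133, -0.012, 0, 0, 0.0688, 1]]'; python3 -m crank '[[0, 0, 0, 0, 0, 0, 1], [0, 0, 0, 0, 0, 0, 1]]'; python3 - <<'E'
from h import *
P=pose(); im=vision.camera('wrist'); cv2.imwrite('pics/wbox.png',im[:,:,::-1]); c=cam('wrist',P); print(P, proj(c,[544,-254,78]))
np.savez('wbox.npz',p=P[0],R=P[1])
E
```

```text
clock: 1.15
position: [526.2, -272.3, 224.0]
orientation: [0.0, 1.0, 0.0, -0.0]
contact_force: [-0.1, -0.4, 0.5]
finger_gap: 1.0
grip_force: 0.0
clock: 1.35
position: [525.6, -273.0, 223.6]
orientation: [-0.0, 1.0, 0.002, -0.0]
contact_force: [-1.3, -0.2, 0.3]
finger_gap: 1.002
grip_force: 0.0
(array([ 525.61487912, -272.99585035,  223.58732569]), array([[ 9.99993840e-01,  3.37457402e-03, -9.65025648e-04],
       [ 3.37464237e-03, -9.99994303e-01,  6.92103346e-05],
       [-9.64786595e-04, -7.24665248e-05, -9.99999532e-01]])) [303.45309421 188.35675283]
```

View pics/wbox.png

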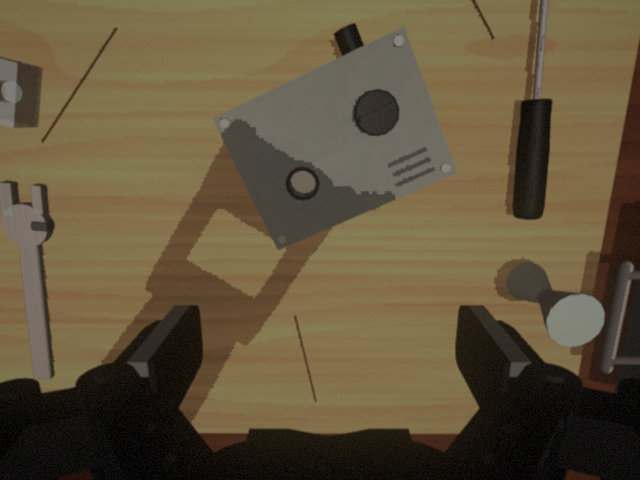

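The wrist view shows the aperture grommet at about (303,183) px and the dial at (376,112). Next I'll measure the aperture and move over the die.

To row units: -450 mm / 1000 = -0.45, -10 mm / 1000 = -0.01.

```bash
cat > ring.py <<'E'
from h import *
def ring(im,u,v,w=26,thr=45):
    """centre of the dark grommet's filled outer contour near (u,v)"""
    g=cv2.cvtColor(im,cv2.COLOR_RGB2GRAY)[v-w:v+w,u-w:u+w]
    m=(g<thr).astype(np.uint8)
    cs,_=cv2.findContours(m,cv2.RETR_EXTERNAL,cv2.CHAIN_APPROX_NONE)
    c=max(cs,key=cv2.contourArea); (x,y),ax,_=cv2.fitEllipse(c)
    return np.array([x+u-w,y+v-w]),ax
E
python3 - <<'E'
from ring import *
im=cv2.imread('pics/wbox.png')[:,:,::-1].copy(); d=np.load('wbox.npz'); c=cam('wrist',(d['p'],d['R']))
for t in (35,45,55):
    uv,ax=ring(im,303,183,thr=t); print('ap',uv,ax,onz(c,uv,78).round(1))
uv,_=ring(im,376,112,30,60); print('dial',onz(c,uv,94).round(1))
E
python3 -m crank '[[0, -0.45, -0.01, 0, 0, 0, 1], [0, -0.45, -0.01, 0, 0, 0, 1], [0, -0.45, -0.01, 0, 0, 0, 1], [0, -0.45, -0.01, 0, 0, 0, 1], [0, -0.45, -0.01, 0, 0, 0, 1]]'; python3 -c "
from h import *
print(delta([525,175,232],[0,1]))"
```

```text
ap [301.95416641 183.21584511] (30.6525936126709, 31.13007354736328) [ 547.9 -252.9   78. ]
ap [302.00161552 183.26045799] (31.91912078857422, 32.23862838745117) [ 547.9 -253.    78. ]
ap [302.03841782 183.13940811] (32.989070892333984, 33.481319427490234) [ 548. -253.   78.]
dial [ 599.3 -305.4   94. ]
clock: 1.9
position: [524.2, -24.1, 229.5]
orientation: [0.0, 1.0, -0.001, 0.0]
contact_force: [0.1, 0.0, 0.0]
finger_gap: 1.003
grip_force: 0.0
(array([   0.3, -199.1,   -2.5]), array([ 0.   , -0.   , -0.003]))
```

To row units: -199 mm / 1000 = -0.199.

```bash
python3 -m crank '[[0, -0.199, 0, 0, 0, 0, 1], [0, -0.199, 0, 0, 0, 0, 1], [0, -0.199, 0, 0, 0, 0, 1], [0, -0.199, 0, 0, 0, 0, 1], [0, -0.199, 0, 0, 0, 0, 1]]'; python3 -m crank '[[0, 0, 0, 0, 0, 0, 1]]'; python3 - <<'E'
from h import *
P=pose(); im=vision.camera('wrist'); cv2.imwrite('pics/wdie.png',im[:,:,::-1]); c=cam('wrist',P); u=proj(c,[547,175,110]);print(P[0], u)
np.savez('wdie.npz',p=P[0],R=P[1]); u=u.astype(int)
cv2.imwrite('pics/wdiec.png',cv2.resize(im[u[1]-80:u[1]+80,u[0]-80:u[0]+80,::-1],(560,560),interpolation=cv2.INTER_CUBIC))
E
```

```text
clock: 2.4
position: [524.3, 178.0, 229.3]
orientation: [-0.001, 1.0, 0.002, -0.0]
contact_force: [-0.3, -0.6, -0.1]
finger_gap: 1.002
grip_force: 0.0
clock: 2.5
position: [524.7, 174.3, 229.2]
orientation: [0.0, 1.0, 0.0, -0.0]
contact_force: [-0.4, -0.8, 0.5]
finger_gap: 0.994
grip_force: 0.0
[524.72792395 174.33558158 229.24109856] [327.316619   188.79858136]
```

View pics/wdiec.png

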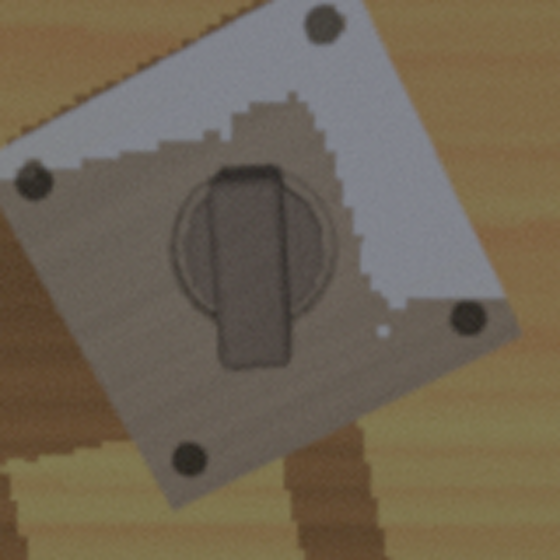

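The crop shows bolt holes at (324,24), (34,180), (190,459) and (468,317). The top-face corners of the key's grip are at (213,182), (281,180), (291,362) and (220,367).

```bash
python3 - <<'E'
from h import *
d=np.load('wdie.npz'); c=cam('wrist',(d['p'],d['R']))
f=lambda L,z:np.array([onz(c,(u/3.5+247-.35,v/3.5+108-.35),z) for u,v in L])
b=f([(324,24),(34,180),(190,459),(468,317)],90); print('die',b.mean(0))
k=f([(213,182),(281,180),(291,362),(220,367)],127); print('key',k.mean(0)); x=(k[0]+k[1]-k[2]-k[3])[:2]/2; print(np.linalg.norm(x),np.linalg.norm(k[0]-k[1]),x)
n=[-x[1],x[0]]; print(n)
C=(b.mean(0)+k.mean(0))/2
# TCP z: grasp point height 113 -> TCP 113-18.7
print(C,delta([C[0],C[1],113-18.7],n))
E
```

```text
die [551.17330976 181.00325867  90.        ]
key [551.49972392 180.78893334 127.        ]
34.542564484617145 12.544687607351337 [34.51536763  1.37045924]
[np.float64(-1.3704592421790096), np.float64(34.515367630078345)]
[551.33651684 180.89609601 108.5       ] (array([ 26.5,  -7.5, 135. ]), array([ 0.001,  0.   , -0.04 ]))
```

To row units: 100 mm / 1000 = 0.1, 70 mm / 1000 = 0.07, -0.04 rad / 4 = -0.01.

```bash
python3 -m crank '[[0.0265, -0.0075, 0.035, 0, 0, -0.01, 1], [0.0265, -0.0075, 0.07, 0, 0, -0.01, 1], [0.0265, -0.0075, 0.1, 0, 0, -0.01, 1], [0.0265, -0.0075, 0.1, 0, 0, -0.01, 1]]'; python3 - <<'E'
from h import *
print(delta([551.3,180.9,94.8],[-1.37,34.5]))
c=cam('top')
im=vision.camera('side'); c=cam('side'); u=proj(c,[551,181,110]).astype(int); print(u)
cv2.imwrite('pics/s1.png',cv2.resize(im[u[1]-70:u[1]+70,u[0]-70:u[0]+70,::-1],(560,560),interpolation=cv2.INTER_CUBIC))
E
```

```text
clock: 2.95
position: [548.0, 179.2, 123.9]
orientation: [0.001, 1.0, 0.019, -0.005]
contact_force: [-0.6, -0.1, -0.6]
finger_gap: 0.999
grip_force: 0.0
(array([ 3.6, -1.7, 29.1]), array([ 0.002,  0.01 , -0.002]))
[252 260]
```

View pics/s1.png

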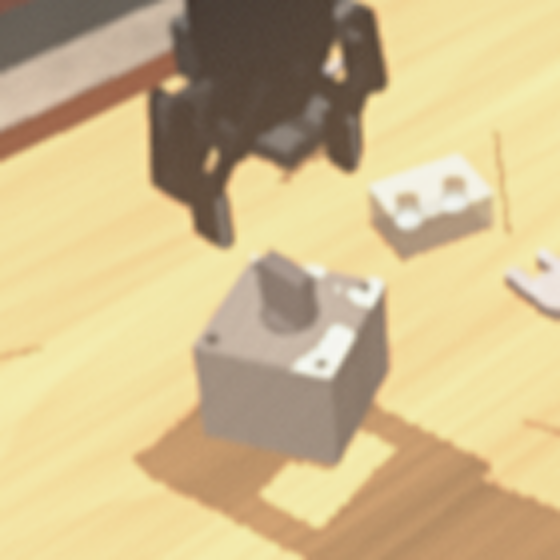

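The side crop shows the open fingers straddling the grip from above and clear of the block. I'll let it settle, then descend.

```bash
python3 -m crank '[[0, 0, 0, 0, 0, 0, 1], [0, 0, 0, 0, 0, 0, 1]]';  python3 -c "
from h import *
print(delta([551.3,180.9,94.8],[-1.37,34.5]))"
```

```text
clock: 3.2
position: [553.1, 182.0, 132.5]
orientation: [-0.0, 1.0, 0.02, 0.002]
contact_force: [-0.7, -0.2, -0.2]
finger_gap: 1.0
grip_force: 0.0
(array([-2. ,  1.1, 37.7]), array([-0.001, -0.004, -0.   ]))
```

To row units: 33 mm / 1000 = 0.033, 20 mm / 1000 = 0.02.

```bash
python3 -m crank '[[-0.001, 0.001, 0.02, 0, 0, 0, 1], [-0.001, 0.001, 0.033, 0, 0, 0, 1], [-0.001, 0.001, 0.033, 0, 0, 0, 1], [-0.001, 0.001, 0.033, 0, 0, 0, 1], [-0.001, 0.001, 0.033, 0, 0, 0, 1]]';  python3 -c "
from h import *
for i in range(2): print(delta([551.3,180.9,94.8],[-1.37,34.5]))"
```

```text
clock: 3.7
position: [551.1, 181.6, 97.7]
orientation: [-0.0, 1.0, 0.02, 0.001]
contact_force: [-0.1, -0.1, 1.2]
finger_gap: 0.999
grip_force: 0.0
(array([0.2, 0.7, 2.9]), array([-0.   , -0.002,  0.001]))
(array([0.2, 0.7, 2.9]), array([-0.   , -0.002,  0.001]))
```

```bash
python3 -m crank '[[0, 0.0005, 0.0015, 0, 0, 0, 1], [0, 0.0005, 0.0015, 0, 0, 0, 0], [0, 0.0005, 0.0015, 0, 0, 0, 0], [0, 0.0005, 0.0015, 0, 0, 0, 0], [0, 0.0005, 0.0015, 0, 0, 0, 0]]'; python3 -m crank '[[0, 0, 0, 0, 0, 0, 0], [0, 0, 0, 0, 0, 0, 0], [0, 0, 0, 0, 0, 0, 0]]'
```

```text
clock: 4.2
position: [550.4, 180.9, 95.1]
orientation: [-0.0, 1.0, 0.02, 0.0]
contact_force: [-1.1, -0.7, -0.2]
finger_gap: 0.33
grip_force: 0.0
clock: 4.5
position: [550.4, 180.9, 95.1]
orientation: [-0.0, 1.0, 0.02, -0.0]
contact_force: [-0.2, 0.1, 0.3]
finger_gap: -0.002
grip_force: 0.0
```

The fingers shut completely, so they missed the key. Checking with the camera.

```bash
python3 - <<'E'
from h import *
print(telemetry.observe())
a=vision.camera('wrist'); np.save('w2',a)
im=vision.camera('side'); c=cam('side'); u=proj(c,[551,181,110]).astype(int)
f=lambda x:cv2.resize(x,(400,400),interpolation=cv2.INTER_CUBIC)
cv2.imwrite('pics/s2.png',np.hstack([f(im[u[1]-60:u[1]+60,u[0]-60:u[0]+60,::-1]),f(a[160:480,160:480,::-1])]))
E
```

```text
{'clock': 4.5, 'qpos': array([2.24842704e-01, 5.47594413e-02, 1.90171257e+00, 9.76861704e-06,
       1.18512453e+00, 1.75486948e+00]), 'joint_velocities': array([-0.00024073, -0.00077912,  0.00234218, -0.00148085, -0.00044455,
        0.00029606]), 'joint_efforts': array([-5.93290533e-04, -3.66844046e+01, -3.41162002e+01,  5.13689059e-06,
        3.34385713e-04,  8.81405072e-06]), 'position': array([550.40245251, 180.86932637,  95.09721006]), 'orientation': array([-4.03627851e-06,  9.99792275e-01,  2.03815290e-02, -2.82375441e-06]), 'contact_force': array([-0.20745588,  0.05603013,  0.31408171]), 'moment': array([0.0215545 , 0.05402384, 0.00508698]), 'grip_force': 0.0, 'finger_gap': -0.001961292071433528}
```

View pics/s2.png

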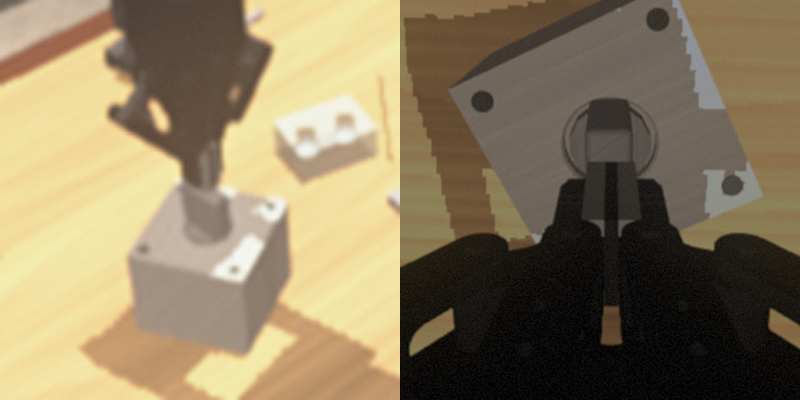

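```bash
python3 - <<'E'
from h import *
d=np.load('wdie.npz'); c=cam('wrist',(d['p'],d['R']))
b=np.array([onz(c,(u/3.5+247-.35,v/3.5+108-.35),90) for u,v in [(324,24),(34,180),(468,317)]])
print('bolt spacing',np.linalg.norm(b[0]-b[1]),np.linalg.norm(b[0]-b[2]))
c2=cam('wrist'); obs=np.array([(657,19),(482,101),(732,185)])-[400,0]; obs=obs*.8+160
print(obs.round(1).tolist()); print([proj(c2,x).round(1).tolist() for x in b])
from scipy.optimize import least_squares
K,R,o=c2
s=least_squares(lambda t:np.ravel([proj((K,R,o+t),x) for x in b]-obs),[0,0,0]); print('camera shift that fits',s.x,s.fun.round(1))
cs=cam('side'); im=vision.camera('side')
u0=np.array([252,260])-60
for n,X in [('tcp',pose()[0]),('dietop',(551,181,90)),('keytop',(551,181,127)),*[('bolt',x) for x in b]]: print(n,((proj(cs,X)-u0)/.3).round(0))
E
```

```text
bolt spacing 67.95878684425843 67.83840331446879
[[365.6, 175.2], [225.6, 240.8], [425.6, 308.0]]
[[366.6, 175.1], [226.0, 240.5], [425.6, 308.1]]
camera shift that fits [ 0.05738789 -0.20640619 -0.02013935] [ 0.5 -0.  -0.1 -0.2 -0.5  0.2]
tcp [204. 219.]
dietop [204. 224.]
keytop [200. 184.]
bolt [180. 184.]
bolt [139. 245.]
bolt [267. 203.]
```

```bash
python3 - <<'E'
from h import *
a=np.load('w2.npy')[230:380,255:405,::-1]; a=np.clip(a.astype(float)*2.2,0,255).astype(np.uint8)
im=vision.camera('side')[205:285,215:295,::-1]
f=lambda x:cv2.resize(x,(400,400),interpolation=cv2.INTER_CUBIC)
cv2.imwrite('pics/z2.png',np.hstack([f(im),f(a)]))
E
```

```text
(no output)
```

View pics/z2.png

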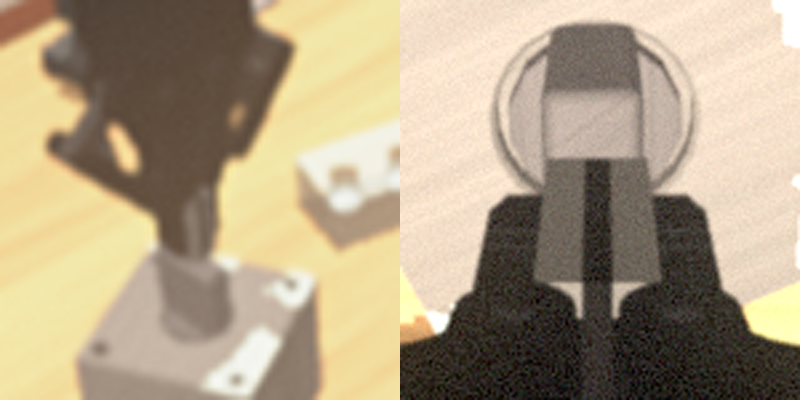

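Both views show the shut fingertips sitting just above the key's top, although the reported TCP is z=95. The bolt holes confirm the wrist camera's pose, so the real tips are about 28–30 mm above the stated TCP. I'll open in place, step down and watch the force.

To row units: 12 mm / 1000 = 0.012, 10 mm / 1000 = 0.01.

```bash
python3 -m crank '[[0, 0, 0, 0, 0, 0, 1], [0, 0, 0, 0, 0, 0, 1], [0, 0, 0, 0, 0, 0, 1], [0, 0, 0, 0, 0, 0, 1], [0, 0, 0, 0, 0, 0, 1]]'; python3 -m crank '[[0, 0, 0.005, 0, 0, 0, 1], [0, 0, 0.01, 0, 0, 0, 1], [0, 0, 0.012, 0, 0, 0, 1], [0, 0, 0.012, 0, 0, 0, 1]]'; python3 - <<'E'
from h import *
im=vision.camera('side'); a=im[195:285,205:295]; np.save('s3',a)
w=vision.camera('wrist')
f=lambda x:cv2.resize(x,(400,400),interpolation=cv2.INTER_CUBIC)
w=np.clip(w[160:480,160:480].astype(float)*2,0,255).astype(np.uint8)
cv2.imwrite('pics/s3.png',np.hstack([f(a),f(w)])[:,:,::-1])
E
```

```text
clock: 5.2
position: [550.4, 180.9, 95.1]
orientation: [0.0, 1.0, 0.02, -0.0]
contact_force: [-0.6, -0.4, 0.3]
finger_gap: 0.85
grip_force: 0.0
clock: 5.6
position: [549.8, 180.7, 82.2]
orientation: [0.0, 1.0, 0.02, -0.001]
contact_force: [0.6, -0.7, 0.7]
finger_gap: 1.001
grip_force: 0.0
```

View pics/s3.png

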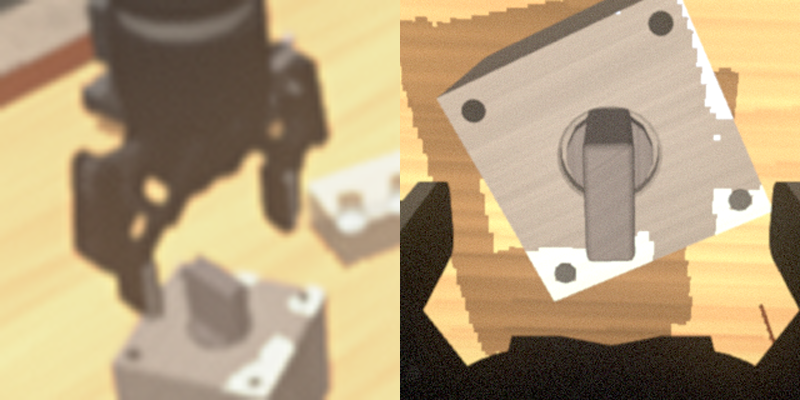

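The left panel shows open fingertips at (140,310) and (285,228), so tip height is about 126 mm with a reported 82 mm and the bias is about 30 mm. The key stands undisturbed between the fingers. I'll go down 17 mm more and close.

To row units: 17 mm / 1000 = 0.017, 12 mm / 1000 = 0.012.

```bash
python3 -m crank '[[0.0005, 0, 0.006, 0, 0, 0, 1], [0.0005, 0, 0.012, 0, 0, 0, 1], [0.0005, 0, 0.017, 0, 0, 0, 1], [0.0005, 0, 0.017, 0, 0, 0, 0], [0.0005, 0, 0.017, 0, 0, 0, 0]]'; python3 -m crank '[[0, 0, 0, 0, 0, 0, 0], [0, 0, 0, 0, 0, 0, 0], [0, 0, 0, 0, 0, 0, 0], [0, 0, 0, 0, 0, 0, 0], [0, 0, 0, 0, 0, 0, 0]]'
```

```text
clock: 6.2
position: [550.7, 180.8, 65.7]
orientation: [0.0, 1.0, 0.02, -0.0]
contact_force: [0.2, 0.6, -0.5]
finger_gap: 0.695
grip_force: 0.0
clock: 6.7
position: [551.3, 181.0, 66.5]
orientation: [-0.0, 1.0, 0.02, 0.0]
contact_force: [-1.0, 0.6, 0.8]
finger_gap: 0.155
grip_force: 58.9
```

Gripped: gap 0.155 at 59 N. Lifting straight up.

To row units: -105 mm / 1000 = -0.105, -85 mm / 1000 = -0.085.

```bash
python3 -m crank '[[0, 0, -0.015, 0, 0, 0, 0], [0, 0, -0.035, 0, 0, 0, 0], [0, 0, -0.06, 0, 0, 0, 0], [0, 0, -0.085, 0, 0, 0, 0], [0, 0, -0.105, 0, 0, 0, 0]]'; python3 -m crank '[[0, 0, 0, 0, 0, 0, 0], [0, 0, 0, 0, 0, 0, 0]]'; python3 -c "
from h import *
print(delta([548,-253,171.5]))"
```

```text
clock: 7.2
position: [551.1, 180.9, 173.4]
orientation: [-0.0, 1.0, 0.02, 0.001]
contact_force: [-0.3, 0.3, -1.6]
finger_gap: 0.153
grip_force: 58.6
clock: 7.4
position: [550.8, 180.9, 171.3]
orientation: [-0.0, 1.0, 0.02, 0.0]
contact_force: [-0.9, -0.1, -2.0]
finger_gap: 0.155
grip_force: 58.6
(array([-2.050e+01,  4.334e+02, -3.000e-01]), None)
```

To row units: 210 mm / 1000 = 0.21, 165 mm / 1000 = 0.165.

```bash
python3 -m crank '[[0, 0.03, 0, 0, 0, 0, 0], [0, 0.075, 0, 0, 0, 0, 0], [0, 0.12, 0, 0, 0, 0, 0], [0, 0.165, 0, 0, 0, 0, 0], [0, 0.21, 0, 0, 0, 0, 0]]'; python3 -m crank '[[-0.005, 0.045, 0, 0, 0, 0, 0], [-0.012, 0.09, 0, 0, 0, 0, 0], [-0.02, 0.135, 0, 0, 0, 0, 0], [-0.02, 0.18, 0, 0, 0, 0, 0], [-0.02, 0.21, 0, 0, 0, 0, 0]]';python3 -m crank '[[0, 0, 0, 0, 0, 0, 0], [0, 0, 0, 0, 0, 0, 0], [0, 0, 0, 0, 0, 0, 0]]'; python3 - <<'E'
from ring import *
up=np.array([0,0,30.])
d=np.load('wbox.npz'); im=cv2.imread('pics/wbox.png')[:,:,::-1].copy()
uv,_=ring(im,303,183)
ap=onz(cam('wrist',(d['p']+up,d['R'])),uv,78)
e=np.load('wdie.npz'); c=cam('wrist',(e['p']+up,e['R']))
b=np.array([onz(c,(u/3.5+247-.35,v/3.5+108-.35),90) for u,v in [(324,24),(34,180),(190,459),(468,317)]]); k=np.array([onz(c,(u/3.5+247-.35,v/3.5+108-.35),127) for u,v in [(213,182),(281,180),(291,362),(220,367)]])
print('corr: ap',ap,'die',b.mean(0),'key',k.mean(0),'keylen',np.linalg.norm(k[0]-k[3]),np.linalg.norm(k[0]-k[1]),'move',(ap-k.mean(0)))
X=np.array([551,181,0])+ap-k.mean(0); print('target',X,pose()[0],delta([X[0],X[1],171.3]))
# wrist & side look at hover
w=vision.camera('wrist'); np.save('w4',w); s=vision.camera('side'); np.save('s4',s); t=vision.camera('top'); np.save('t4',t)
cs=cam('side'); u=proj(cs,[544,-252,100]).astype(int); print(u)
f=lambda x:cv2.resize(x,(400,400),interpolation=cv2.INTER_CUBIC)
w2=np.clip(w[140:380,210:450].astype(float)*2,0,255).astype(np.uint8)
cv2.imwrite('pics/s4.png',np.hstack([f(s[u[1]-50:u[1]+50,u[0]-50:u[0]+50]),f(w2)])[:,:,::-1])
E
```

```text
clock: 7.9
position: [557.9, -30.3, 168.8]
orientation: [-0.0, 1.0, 0.021, -0.002]
contact_force: [0.8, -0.1, -2.0]
finger_gap: 0.151
grip_force: 58.8
clock: 8.4
position: [546.3, -241.8, 168.6]
orientation: [-0.001, 1.0, 0.019, -0.002]
contact_force: [0.8, 0.3, -1.2]
finger_gap: 0.149
grip_force: 58.9
clock: 8.7
position: [547.4, -238.3, 169.7]
orientation: [-0.001, 1.0, 0.021, -0.001]
contact_force: [0.1, 0.9, -1.6]
finger_gap: 0.151
grip_force: 59.0
corr: ap [ 543.54630126 -251.13163185   78.        ] die [547.16306819 181.59029663  90.        ] key [546.99439908 181.43306819 127.        ] keylen 38.57870639051606 13.895158493237123 move [  -3.44809782 -432.56470004  -49.        ]
target [ 547.55190218 -251.56470004  -49.        ] [ 547.40276319 -238.29120675  169.69344571] (array([-0.4, 13.3, -1.6]), None)
[372 194]
```

View pics/s4.png

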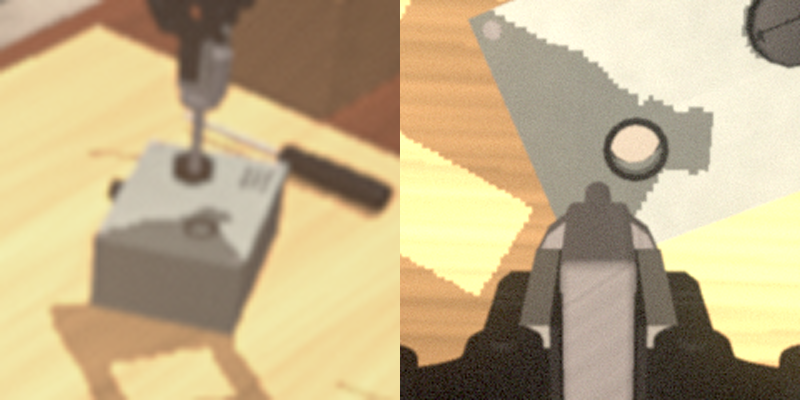

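The left panel shows the key hanging upright with the aperture at (203,229). The right panel shows the stem tip centre at about (597,193) and the grommet centre at (636,149). I'll compute the offset of the stem tip from the hole.

```bash
python3 - <<'E'
from ring import *
w=np.load('w4.npy'); p,R=pose(); print(p)
for zb in (27,30,33):
    c=cam('wrist',(p+[0,0,zb],R)); 
    for t in (30,45): 
        uv,ax=ring(w,352,229,22,t)
    ap=onz(c,uv,78); tip=onz(c,(328.2,255.8),134)
    print(zb,uv.round(1),np.round(ax,1),ap.round(1),tip.round(1),'tool shift',(R.T@(ap-tip)).round(1))
E
```

```text
[ 548.04666646 -238.23827823  170.7750885 ]Traceback (most recent call last):
  File "<stdin>", line 6, in <module>
  File "ring.py", line 7, in ring
    c=max(cs,key=cv2.contourArea); (x,y),ax,_=cv2.fitEllipse(c)
                                              ~~~~~~~~~~~~~~^^^
cv2.error: OpenCV(4.12.0) /io/opencv/modules/imgproc/src/shapedescr.cpp:361: error: (-201:Incorrect size of input array) There should be at least 5 points to fit the ellipse in function 'fitEllipseNoDirect'
```

```bash
python3 - <<'E'
from ring import *
w=np.load('w4.npy'); p,R=pose()
for zb in (27,30,33):
    c=cam('wrist',(p+[0,0,zb],R)); 
    uv,ax=ring(w,352,229,22,40 if zb<33 else 48)
    ap=onz(c,uv,78); tip=onz(c,(328.2,255.8),134)
    print(zb,uv.round(1),np.round(ax,1),ap.round(1),tip.round(1),'tool shift',(R.T@(ap-tip)).round(1))
E
```

```text
27 [351.1 229.5] [35.3 36.4] [ 541.6 -254.7   78. ] [ 539.1 -238.5  134. ] tool shift [ 1.8 16.4 56. ]
30 [351.1 229.5] [35.3 36.4] [ 540.8 -254.9   78. ] [ 538.2 -238.5  134. ] tool shift [ 2.  16.6 56. ]
33 [351.1 229.4] [36.4 37.5] [ 540.2 -255.2   78. ] [ 537.2 -238.5  134. ] tool shift [ 2.3 16.8 56. ]
```

Careful with the scale: shifts go in shares of 100 cm and turns go in shares of 4 rad. That gives: 40 mm / 1000 = 0.04, 15.5 mm / 1000 = 0.0155.

```bash
python3 -m crank '[[0.0015, 0.0155, 0, 0, 0, 0, 0], [0.0015, 0.0155, 0.015, 0, 0, 0, 0], [0.0015, 0.0155, 0.03, 0, 0, 0, 0], [0.0015, 0.0155, 0.04, 0, 0, 0, 0], [0.0015, 0.0155, 0.04, 0, 0, 0, 0]]'; python3 -m crank '[[0, 0, 0, 0, 0, 0, 0], [0, 0, 0, 0, 0, 0, 0], [0, 0, 0, 0, 0, 0, 0], [0, 0, 0, 0, 0, 0, 0]]'; python3 - <<'E'
from ring import *
p,R=pose(); w=vision.camera('wrist'); np.save('w5',w); s=vision.camera('side'); np.save('s5',s)
c=cam('wrist',(p+[0,0,30],R)); cs=cam('side')
tipz=134-40
ti=(R.T@([538.2,-238.5,134]-np.array([547.4,-238.3,199.7]))); tip=p+[0,0,30]+R@ti; print(p,'tip',tip, 'px wrist',proj(c,tip),'side',proj(cs,tip))
u=proj(c,tip).astype(int)
a=np.clip(w[u[1]-70:u[1]+50,u[0]-60:u[0]+60].astype(float)*2,0,255).astype(np.uint8); print('crop origin',u-[60,70])
v=proj(cs,tip).astype(int); b=s[v[1]-30:v[1]+30,v[0]-30:v[0]+30]; print('side origin',v-30)
f=lambda x:cv2.resize(x,(400,400),interpolation=cv2.INTER_CUBIC)
cv2.imwrite('pics/s5.png',np.hstack([f(b),f(a)])[:,:,::-1])
# numeric: dark mask on grommet (grey<45) rows extents in wrist
g=cv2.cvtColor(w,cv2.COLOR_RGB2GRAY)
blk=g[u[1]-48:u[1]+22:2,u[0]-34:u[0]+34:2]
print('\n'.join(''.join('#' if x<40 else '+' if x<70 else '.' if x<110 else ' ' for x in r_) for r_ in blk))
E
```

```text
clock: 9.35
position: [548.2, -253.8, 127.4]
orientation: [-0.002, 1.0, 0.02, -0.003]
contact_force: [-0.3, 0.9, -2.1]
finger_gap: 0.148
grip_force: 59.1
clock: 9.75
position: [550.5, -255.2, 131.9]
orientation: [0.0, 1.0, 0.02, 0.001]
contact_force: [-0.5, -0.1, -1.9]
finger_gap: 0.155
grip_force: 59.1
[ 550.54469975 -255.18542327  131.86290683] tip [ 541.34469975 -255.38542327   96.16290683] px wrist [328.03774822 255.44649576] side [373.74516605 195.32091494]
crop origin [268 185]
side origin [343 165]
.............................     
.............................     
................................  
................................  
..................................
..................................
..................................
..................................
..................................
..................................
..................................
.............+++++................
..........+#########+.............
........++####+++####++...........
.......+###+.. ....+###+..........
......+###.         .+##+.........
......+##.           .+#+.........
.....+##.             .##+........
.....##+.              +##........
....+##.               .##+.......
....+##.               .##+.......
....+##+.      .....   +##+.......
....+##+..    .+++++. .++#+.......
....+##+...   .++++++..+##+.......
....+##+......+++++++..+##+.......
.....##++.....++++++++++##+.......
.....###++...+++++++++++##........
......##++++++++++++++++++........
......+##++++++++++++++++++.......
.......++++++++++++++++++++.......
........++++++++++++++++++++......
.......++++++++++++++++++++++.....
.....+++++++++++++++++++++++++....
....+++.+++++++++++++++++++++++...
...+++..++++++++++++++++++++.++++.
```

The printed mask shows the grommet ring centred near (324.5,252) px and the stem tip at about (329,255.6), so the tip is already over the hole. Next is a small correction.

```bash
cat > fit.py <<'E'
from h import *
def apfit(w,u0):
    """grommet ring (dark pixels above the stem) -> ellipse centre"""
    g=cv2.cvtColor(w,cv2.COLOR_RGB2GRAY); x0,y0=u0[0]-34,u0[1]-34
    ys,xs=np.nonzero(g[y0:u0[1]+6,x0:u0[0]+34]<45)
    pts=np.c_[xs+x0,ys+y0].astype(np.float32); (x,y),ax,_=cv2.fitEllipse(pts); return (x,y),ax
E
python3 - <<'E'
from fit import *
w=np.load('w5.npy'); p,R=pose(); uv,ax=apfit(w,(328,255)); print(uv,ax)
for dz in (-4,0,4):
    c=cam('wrist',(p+[0,0,30+dz],R)); print(dz,(R.T@(onz(c,uv,78)-onz(c,(329,255.6),95))).round(1), onz(c,uv,78))
E
```

```text
(324.1378173828125, 249.6352081298828) (37.2324104309082, 40.35848617553711)
-4 [-1.5 -3.  17. ] [ 540.47321606 -252.85874509   78.        ]
0 [-1.5 -3.1 17. ] [ 539.25202219 -252.86813102   78.        ]
4 [-1.4 -3.1 17. ] [ 538.03082833 -252.87751694   78.        ]
```

To row units: 10 mm / 1000 = 0.01, 7 mm / 1000 = 0.007.

```bash
python3 -m crank '[[-0.002, -0.003, 0, 0, 0, 0, 0], [-0.002, -0.003, 0, 0, 0, 0, 0], [-0.002, -0.003, 0.007, 0, 0, 0, 0], [-0.002, -0.003, 0.01, 0, 0, 0, 0], [-0.002, -0.003, 0.01, 0, 0, 0, 0]]'; python3 -m crank '[[0, 0, 0, 0, 0, 0, 0], [0, 0, 0, 0, 0, 0, 0], [0, 0, 0, 0, 0, 0, 0], [0, 0, 0, 0, 0, 0, 0]]'; python3 - <<'E'
from fit import *
p,R=pose(); w=vision.camera('wrist'); np.save('w6',w); u=(328,255)
uv,ax=apfit(w,u); c=cam('wrist',(p+[0,0,30],R)); print(p,uv,ax,(R.T@(onz(c,uv,78)-onz(c,(329,255.6),85))).round(1))
g=cv2.cvtColor(w,cv2.COLOR_RGB2GRAY)
blk=g[u[1]-40:u[1]+22:2,u[0]-34:u[0]+34:2]
print('\n'.join(''.join('#' if x<40 else '+' if x<70 else '.' if x<110 else ' ' for x in r_) for r_ in blk))
E
```

```text
clock: 10.35
position: [547.4, -251.7, 119.8]
orientation: [-0.001, 1.0, 0.02, -0.001]
contact_force: [0.2, -0.2, -1.5]
finger_gap: 0.151
grip_force: 59.1
clock: 10.75
position: [548.2, -252.2, 121.3]
orientation: [0.0, 1.0, 0.02, 0.0]
contact_force: [0.2, 0.1, -1.3]
finger_gap: 0.155
grip_force: 59.1
[ 548.18436612 -252.16566748  121.31828859] (329.7327880859375, 251.47457885742188) (39.67548370361328, 41.93868637084961) [0.4 0.5 7. ]
..................................
..................................
..................................
..................................
..................................
..................................
..................................
.................+++..............
.............+++#####++...........
............+###########+.........
..........+####+....++###++.......
.........+###+.       .+###.......
........+###.          .+##+......
........+##.             +##+.....
.......+##+              .+##+....
.......+##.               .##+....
.......##+                .+#+....
.......##+.    .....      .###....
......+##++   .+++++.    .++##....
......+##+..  +++++++   ...+##+...
......+##+....+++++++. ...++##....
.......##++...+++++++.....+##+....
.......+##+..+++++++++...++##+....
.......+##+++++++++++++++++##.....
........++++++++++++++++++##+.....
........+++++++++++++++++++#......
........++++++++++++++++++++......
.......++++++++++++++++++++++.....
.....+++++++++++++++++++++++++....
....+++++++++++++++++++++++++++...
...+++..++++++++++++++++++++.++++.
```

Centred to within about 1 mm. Descending into the hole.

To row units: 20 mm / 1000 = 0.02, 14 mm / 1000 = 0.014.

```bash
python3 -m crank '[[0.0003, 0.0005, 0.007, 0, 0, 0, 0], [0.0003, 0.0005, 0.014, 0, 0, 0, 0], [0.0003, 0.0005, 0.02, 0, 0, 0, 0], [0.0003, 0.0005, 0.02, 0, 0, 0, 0], [0.0003, 0.0005, 0.02, 0, 0, 0, 0]]'; python3 -m crank '[[0, 0, 0.002, 0, 0, 0, 0], [0, 0, 0.004, 0, 0, 0, 0], [0, 0, 0.006, 0, 0, 0, 0], [0, 0, 0.006, 0, 0, 0, 0], [0, 0, 0.006, 0, 0, 0, 0]]'
```

```text
clock: 11.3
position: [548.1, -252.4, 100.5]
orientation: [-0.0, 1.0, 0.02, -0.0]
contact_force: [-0.1, 0.8, -1.4]
finger_gap: 0.15
grip_force: 59.1
clock: 11.8
position: [548.6, -252.7, 95.5]
orientation: [0.0, 1.0, 0.02, 0.0]
contact_force: [-0.1, 0.1, -0.3]
finger_gap: 0.152
grip_force: 59.3
```

To row units: 2 mm / 1000 = 0.002.

```bash
python3 -m crank '[[0, 0, 0.002, 0, 0, 0, 0], [0, 0, 0.002, 0, 0, 0, 0], [0, 0, 0.002, 0, 0, 0, 0]]'; python3 -m crank '[[0, 0, 0.002, 0, 0, 0, 0], [0, 0, 0.002, 0, 0, 0, 0], [0, 0, 0.002, 0, 0, 0, 0]]'; python3 -m crank '[[0, 0, 0.0015, 0, 0, 0, 0], [0, 0, 0.0015, 0, 0, 0, 0], [0, 0, 0.0015, 0, 0, 0, 0]]'
```

```text
clock: 12.1
position: [548.6, -252.7, 93.4]
orientation: [0.0, 1.0, 0.02, 0.0]
contact_force: [-0.6, -0.3, 1.5]
finger_gap: 0.148
grip_force: 59.5
clock: 12.4
position: [548.6, -252.7, 91.4]
orientation: [0.0, 1.0, 0.02, 0.0]
contact_force: [-0.8, 0.3, 2.5]
finger_gap: 0.15
grip_force: 59.7
clock: 12.7
position: [548.6, -252.7, 89.9]
orientation: [0.0, 1.0, 0.02, 0.0]
contact_force: [-0.6, -0.2, 2.9]
finger_gap: 0.153
grip_force: 59.8
```

To row units: 2 mm / 1000 = 0.002, 1 mm / 1000 = 0.001.

```bash
python3 -m crank '[[0, 0, 0.001, 0, 0, 0, 0], [0, 0, 0.002, 0, 0, 0, 0], [0, 0, 0.002, 0, 0, 0, 0], [0, 0, 0.002, 0, 0, 0, 0], [0, 0, 0.002, 0, 0, 0, 0]]'; python3 -m crank '[[0, 0, 0.0007, 0, 0, 0, 0], [0, 0, 0.0007, 0, 0, 0, 0], [0, 0, 0.0007, 0, 0, 0, 0], [0, 0, 0.0007, 0, 0, 0, 0], [0, 0, 0.0007, 0, 0, 0, 0]]'
```

```text
clock: 13.2
position: [548.6, -252.7, 87.8]
orientation: [0.0, 1.0, 0.02, 0.0]
contact_force: [-0.1, -0.1, 4.8]
finger_gap: 0.144
grip_force: 59.9
clock: 13.7
position: [548.6, -252.7, 87.4]
orientation: [0.0, 1.0, 0.02, 0.0]
contact_force: [-0.5, -0.4, 6.1]
finger_gap: 0.153
grip_force: 60.3
```

The button is at or near its stop, with about 6–7 N net. Holding for over two seconds.

```bash
Z='x'; for i in 1 2 3 4 5; do python3 -m crank '[[0, 0, 0, 0, 0, 0, 0], [0, 0, 0, 0, 0, 0, 0], [0, 0, 0, 0, 0, 0, 0], [0, 0, 0, 0, 0, 0, 0], [0, 0, 0, 0, 0, 0, 0]]' | grep -E 'clock|pos|contact|grip'; done; python3 - <<'E'
from h import *
p,R=pose(); w=vision.camera('wrist'); u=(328,255)
g=cv2.cvtColor(w,cv2.COLOR_RGB2GRAY); print(telemetry.observe()['moment'])
blk=g[u[1]-40:u[1]+22:2,u[0]-34:u[0]+34:2]
print('\n'.join(''.join('#' if x<40 else '+' if x<70 else '.' if x<110 else ' ' for x in r_) for r_ in blk))
E
```

```text
clock: 14.2
position: [548.6, -252.7, 87.4]
contact_force: [0.4, 0.8, 5.7]
grip_force: 60.3
clock: 14.7
position: [548.6, -252.7, 87.4]
contact_force: [-1.6, 1.0, 5.9]
grip_force: 60.3
clock: 15.2
position: [548.6, -252.7, 87.4]
contact_force: [-0.5, 0.3, 6.3]
grip_force: 60.3
clock: 15.7
position: [548.6, -252.7, 87.4]
contact_force: [-0.6, 0.9, 5.9]
grip_force: 60.3
clock: 16.2
position: [548.6, -252.7, 87.4]
contact_force: [-0.9, 0.2, 5.8]
grip_force: 60.3
[0.09245404 0.15291743 0.03247842]
..............................    
..............................    
................................  
................................  
..................................
..................................
..................................
..................................
..................................
..................................
..................................
..................................
..................................
..................................
..................................
..................................
..................................
..............+++++++.............
...........++##########+..........
..........+##############+........
........++######++++#+####+.......
.......+####+.+++++++..+####......
.......####. .+++++++.  .###+.....
......+###+...+++++++.....###+....
.....+###++++++++++++++++++#+#....
.....###++++++++++++++++++++##+...
.....###++++++++++++++++++++###...
....+##++++++++++++++++++++++##...
....++++++++++++++++++++++++++#+..
....++++++++++++++++++++++++++++..
...+++..+++++++++++++++++++..++++.
```

The stem is centred in the hole, and the force is steady at about 7.4 N net, which is past the full-down spring force. Handing in.

```bash
python3 -c "
from plant import r
print(r.hand_in())"
```

```text
the job is handed in; nothing more can be done
None
```

I lifted the key out of the die, put its stem through the aperture, held the button down for about 3 s at roughly 7 N, and handed in still gripping and pressing; the hand-in returned no verdict.

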